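# Drive the peg home with the treadle press

## Robot

A 7-joint arm with a two-finger parallel gripper is mounted at the origin on the work surface. World frame = base frame: x ahead of the robot, y to its left, z up, the work surface at z = 0. Lengths are in m, angles in rad, forces in N, time in s.
With the tool pointing down it reaches from about 0.4 to 0.9 m from the base axis. Payload 5.6 kg.
Tool frame: the origin (TCP) lies between the finger pads; the fingertips stand 19 mm ahead of it and the grasp point (between the pads) is the TCP (env.tip_reach is the distance from the TCP to the fingertips, in m); z points along the fingers, y is the direction in which the jaws open and shut (so a half turn about z gives the same grasp; the last joint's range is limited). The gripper opens to 92 mm and grips with 3 to 60 N. Pads are 20 mm wide; open, the fingers measure 128 mm over their backs; the gripper's body (75 mm by 189 mm) begins 69 mm behind the grasp point.
Start: joints at [-1.236, 0.468, -0.012, 1.603, 0.006, 1.071, -0.056], TCP at [0.24, 0.604, 0.234] pointing down, gripper open.
Joint ranges: [-2.53, 2.53], [-0.31, 2.02], [-1.57, 1.55], [0.28, 2.44], [-1.29, 4.43], [0.15, 1.84], [-2.92, 2.92]. Speed limits (rad/s): [2.57, 2.57, 3.14, 3.14, 3.14, 3.14, 3.14].

## Interface

Orientations are given as a 3x3 rotation matrix whose columns are the frame's x, y, z axes.
In Python, from workcell import env gives the robot as it stands. The module is installed in compiled form; this text tells all that it offers.
- The arm moves only by the shell command python3 -m creep 'ROWS'. ROWS is JSON, a list of rows, each an object with "claw": the opening, from -1 (shut) to 1 (fully open); "translation": the shift along the world's x, y, z in m, a list of three; "twist": the turn, a rotation vector about the world's x, y, z in degrees, a list of three. A call has 1 to 5 rows; each row is the pose to reach, as a shift and turn from the pose commanded when the call began; what a row does not reach only later rows make up. A row lasts 1/12 s, in which the tool goes at most 41.7 mm and 7.16 degrees, less where a joint would pass 70% of its speed; a pose out of reach is approached as far as the arm can. A call with a gripper value outside its range is refused whole. The fingers move at their own pace and stop on an object; the grip force is fixed at half the most. Time passes only in rows, so rows that repeat a pose let the fingers close. It gives the time, the measured TCP pose, the force and the opening at its end, in the units of the state.
- env.get_obs(): the state, without advancing time (a new reading comes with each control period).
- env.capture(name): name is "side" or "top"; returns the picture (400x640x3 uint8, red, green, blue); there is no depth.
- env.camera_params(name): a dict with "vertical_fov" (degrees; the focal length in pixels is half the picture's height over the tangent of half this angle, whatever the lens; pixels are square), "cx", "cy" (the principal point, pixels), "R" (3x3) and "t" (3): a world point X has camera coordinates R X + t. Camera axes: x right, y down, z forward; pixel columns grow to the right and rows downward; lengths in m; the calibration is good to about 2 mm. A picture is of the moment at which its call begins. camera_params takes no time and is no camera call.
- env.hand_in(): hands the job in, once; it reports no verdict.
The state is a dict: "time": time; "joint_pos": joint angles; "dq": joint speeds; "joint_torque": joint torques, N m; "tool_pos": TCP position; "tool_rot": TCP orientation; "ft_force": force on the tool from outside, world axes, zero at the start; "torque": the same for the moment, N m; "gripper_width": finger opening in m.
Only numpy, scipy, OpenCV 4.12 (cv2) and the standard library are available. Lean on these libraries where they do the work, as an engineer would, in place of code of your own. Each camera call takes 0.05 s, during which the arm holds its last target.

## Task

Two small treadle presses stand on the workshop bench; under the punch of one of them lies a plywood fish with a wooden peg standing proud of it, the other is empty. Push the treadle of the press that holds the fish all the way down to its stop, hold it there for about a second so that the peg is driven home, then let go so that the treadle springs back up. Leave the treadle of the empty press alone.

Things in the scene. Friction and masses are not known exactly. Their poses are not given: they have to be found in the camera images.
- treadle_pad (a point): Press point on the treadle of the press with the fish: top of its black rubber pad, mid-width, 95 mm from the hinge, 33 mm short of the free end. Treadle: steel plate 128 x 60 x 11 mm sloping up 21 deg to its free end near the robot; at rest z is up, x level from free end to hinge; the frame turns with the treadle. Point 72 mm above the bench at rest, 46 mm at the stop and 8 mm nearer the robot.
- treadle (a joint): Hinge of that treadle, rad: 0 up at rest, 0.28 down at its stop; a spring returns it. Pressed straight down on the pad it takes about 4 N to start, 10 N to reach the stop. Each press: grey base 300 x 120 x 12 mm fixed to the bench; behind the hinge two posts 165 mm high with a crosshead and punch, about 155 mm beyond the pad point.
- peg (a joint): Wooden peg, 12 mm across, in the plywood fish (20 mm thick, on the steel anvil) right under the punch: how far it has gone down, m. 0 to 0.004 at the start (16 to 12 mm proud), 0.016 flush. Only the punch moves it, coming down 24 mm with the treadle's full stroke; it stays where it was pushed.
- spare_treadle (a joint): Hinge of the treadle of the other press, of the same make and size but empty (bare steel anvil), rad: 0 up at rest, 0.28 at its stop. To be left alone.

How it is judged:
By the outcome, as a careful person would: the job done as asked, in the order asked, and still so for the second after the job is handed in, with the robot touching nothing.
It also fails if it takes over 32 s, if anything falls off the work surface, if the arm or the gripper's body presses on something with over 40 N, if the wrist force passes 120 N, or if a joint passes its speed limit or range.

## Working session

There is one attempt and no reset: what is moved stays moved. The work goes in short steps, Python scripts to look and compute and a shell command to move; the robot and the scene stay as the last step left them, time stands still between calls to the robot, and variables do not carry over. Pictures are saved under pics/ and viewed, and the job is handed in when it is done.

```bash
mkdir -p pics; python3 - <<'E'
from workcell import env
import cv2,numpy as np
for n in("side","top"):
    im=env.capture(n); cv2.imwrite(f"pics/{n}0.png",im[:,:,::-1]); p=env.camera_params(n); print(n,p)
o=env.get_obs(); print(o)
E
```

```text
side {'vertical_fov': 50.89919316982903, 'cx': 318.3316610778133, 'cy': 192.44089236358235, 'R': array([[ 0.83978366, -0.542666  , -0.01664346],
       [-0.37966441, -0.56507079, -0.73249569],
       [ 0.38809578,  0.62145684, -0.68056819]]), 't': array([-0.50573095,  0.28245405,  0.88240911])}
top {'vertical_fov': 48.449136189762676, 'cx': 316.28118468606687, 'cy': 196.95908239792104, 'R': array([[ 0.0034455 , -0.9998691 ,  0.01580838],
       [-0.99127676, -0.00549784, -0.13168201],
       [ 0.13175169, -0.01521677, -0.99116595]]), 't': array([-0.03701428,  0.63458569,  0.9487029 ])}
{'time': 0.1, 'joint_pos': array([-1.23598424,  0.46828726, -0.01158798,  1.60352417,  0.0059835 ,
        1.07143559, -0.05631042]), 'dq': array([-0.00082922, -0.00344213, -0.00073316, -0.0027801 ,  0.00128229,
        0.00045172,  0.00050997]), 'joint_torque': array([ 1.46382954e-03, -5.21636832e+01, -1.22935715e-02, -2.44364387e+01,
       -5.67818480e-02,  1.40665859e-02,  4.68019709e-05]), 'tool_pos': array([0.23965659, 0.60366327, 0.23273983]), 'tool_rot': array([[-9.29438535e-01,  3.68976645e-01, -4.94972678e-04],
       [ 3.68976961e-01,  9.29437262e-01, -1.54246356e-03],
       [-1.09086978e-04, -1.61625858e-03, -9.99998688e-01]]), 'ft_force': array([0.96201454, 0.07891727, 0.92660239]), 'torque': array([-0.04023484,  0.00863198,  0.01015577]), 'gripper_width': 0.09181871089803127}
```

View pics/side0.png

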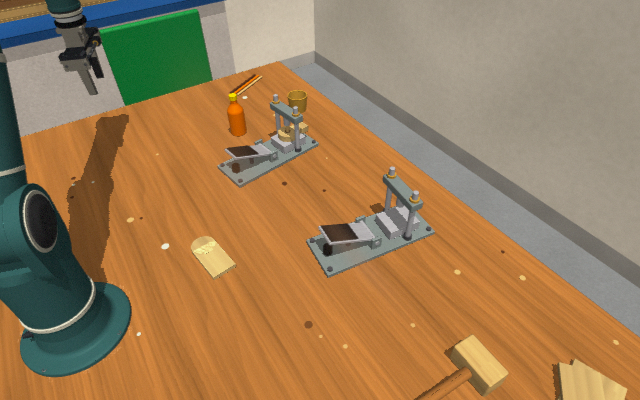

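View pics/top0.png

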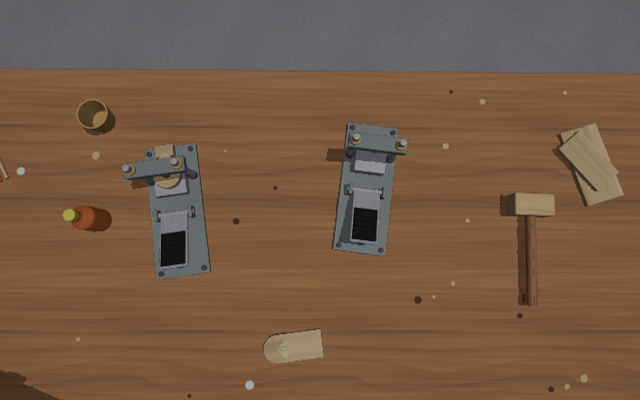

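The far press in the side view, at left in the top view, holds the fish around (168,180). The right one is bare. I'll enlarge the fish press.

```bash
python3 - <<'E'
import cv2,numpy as np
a=cv2.imread("pics/top0.png")[135:285,110:230]; b=cv2.imread("pics/side0.png")[85:190,210:330]
cv2.imwrite("pics/topc.png",cv2.resize(a,None,fx=4,fy=4,interpolation=2)); cv2.imwrite("pics/sidec.png",cv2.resize(b,None,fx=5,fy=5,interpolation=2))
E
```

```text
(no output)
```

View pics/topc.png

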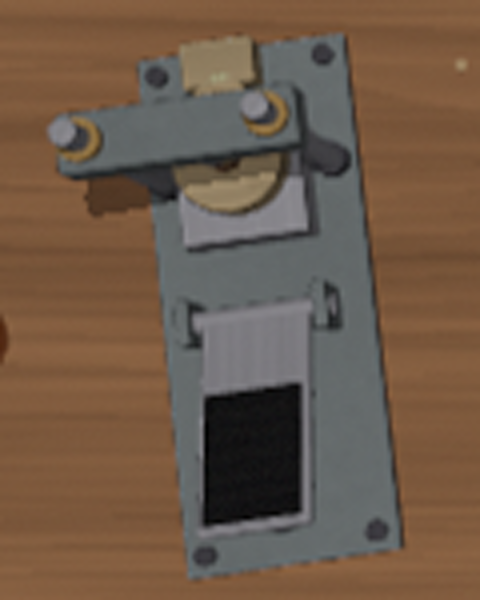

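View pics/sidec.png

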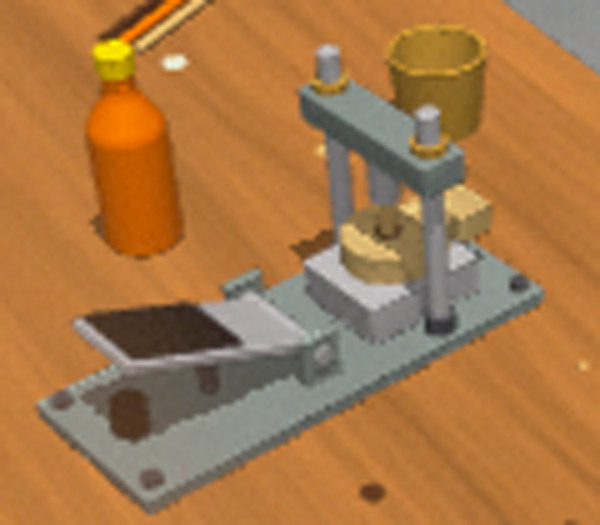

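```bash
cat > h.py <<'E'
from workcell import env
import numpy as np
def ray(n,u,v,z):
    p=env.camera_params(n); f=200/np.tan(np.radians(p["vertical_fov"]/2)); R,t=np.array(p["R"]),np.array(p["t"])
    d=R.T@np.array([(u-p["cx"])/f,(v-p["cy"])/f,1]); c=-R.T@t
    return c+d*(z-c[2])/d[2]
def proj(n,X):
    p=env.camera_params(n); f=200/np.tan(np.radians(p["vertical_fov"]/2)); q=np.array(p["R"])@X+p["t"]
    return q[0]/q[2]*f+p["cx"],q[1]/q[2]*f+p["cy"]
E
python3 - <<'E'
from h import *
np.set_printoptions(precision=4,suppress=True)
T=lambda x,y,z: ray("top",110+x/4,135+y/4,z)
S=lambda x,y,z: ray("side",210+x/5,85+y/5,z)
B=[T(138,60,.012),T(345,35,.012),T(402,547,.012),T(190,578,.012)]
B2=[S(38,407,.012),S(150,510,.012),S(543,293,.012)]
print("base top",B,"\nside nearL,nearR,farR",B2)
ax=(B[0]+B[1]-B[2]-B[3]);print("len",np.linalg.norm(ax)/2,"yaw",np.degrees(np.arctan2(ax[1],ax[0])), np.degrees(np.arctan2(*(B2[2]-B2[1])[1::-1])))
yaw=np.arctan2(ax[1],ax[0]);u=np.array([np.cos(yaw),np.sin(yaw),0])
F=(T(200,530,.083)+T(308,523,.083))/2; H=(T(195,318,.040)+T(312,305,.040))/2
print("free",F,"hinge",H,"len",np.linalg.norm((H-F)))
F2=(S(75,320,.083)+S(130,365,.081))/2; print("side free",F2)
P=F+u*.033*np.cos(np.radians(21)); P[2]=.072
P2=F2+u*.033*np.cos(np.radians(21)); print("pad",P,P2)
c=(B[0]+B[1]+B[2]+B[3])/4; print("base centre",c,"lateral of pad from axis",np.cross(u,P-c)[2])
o=env.get_obs();print(np.degrees(np.arctan2(o["tool_rot"][1],o["tool_rot"][0])))
E
```

```text
base top [array([0.7463, 0.3637, 0.012 ]), array([0.762 , 0.2449, 0.012 ]), array([0.4685, 0.2017, 0.012 ]), array([0.4511, 0.3189, 0.012 ])] 
side nearL,nearR,farR [array([0.4517, 0.3175, 0.012 ]), array([0.4681, 0.1968, 0.012 ]), array([0.7615, 0.2445, 0.012 ])]
len 0.2976253471887916 yaw 8.49941490862483 9.242856077777084
free [0.4813 0.2634 0.083 ] hinge [0.5978 0.2819 0.04  ] len 0.125523489796615
side free [0.481  0.2636 0.082 ]
pad [0.5118 0.2679 0.072 ] [0.5115 0.2682 0.082 ]
base centre [0.607  0.2823 0.012 ] lateral of pad from axis -0.00015775272558921603
[ 158.3475   68.3475 -107.7913]
```

The side and top views agree: pad at about (0.512, 0.268, 0.072), press yaw about 8.8°. I'll close the fingers and fly over at height.

```bash
python3 -m creep '[{"claw":-1,"translation":[0.024,-0.030,0],"twist":[0,0,6]},{"claw":-1,"translation":[0.048,-0.060,0],"twist":[0,0,12]},{"claw":-1,"translation":[0.072,-0.090,0],"twist":[0,0,18]},{"claw":-1,"translation":[0.096,-0.120,0],"twist":[0,0,24]},{"claw":-1,"translation":[0.120,-0.150,0],"twist":[0,0,30]}]'
```

```text
time: 0.52
tool_pos: [0.3605, 0.4524, 0.2332]
tool_rot: [[-0.989, -0.151, -0.0], [-0.151, 0.989, -0.001], [0.0, -0.001, -1.0]]
ft_force: [0.1, 0.1, -0.8]
gripper_width: 0.0605
```

```bash
python3 -m creep '[{"claw":-1,"translation":[0.024,-0.030,0],"twist":[0,0,0]},{"claw":-1,"translation":[0.048,-0.060,0],"twist":[0,0,0]},{"claw":-1,"translation":[0.072,-0.090,0],"twist":[0,0,0]},{"claw":-1,"translation":[0.096,-0.120,0],"twist":[0,0,0]},{"claw":-1,"translation":[0.120,-0.150,0],"twist":[0,0,0]}]'
```

```text
time: 0.93
tool_pos: [0.4805, 0.3023, 0.2334]
tool_rot: [[-0.989, -0.145, -0.0], [-0.145, 0.989, -0.0], [0.0, -0.0, -1.0]]
ft_force: [0.2, 1.0, 0.0]
gripper_width: 0.0275
```

```bash
python3 -m creep '[{"claw":-1,"translation":[0.016,-0.017,0],"twist":[0,0,0]},{"claw":-1,"translation":[0.032,-0.034,0],"twist":[0,0,0]},{"claw":-1,"translation":[0.032,-0.034,-0.030],"twist":[0,0,0]},{"claw":-1,"translation":[0.032,-0.034,-0.065],"twist":[0,0,0]},{"claw":-1,"translation":[0.032,-0.034,-0.100],"twist":[0,0,0]}]'; python3 -m creep '[{"claw":-1,"translation":[0,0,-0.010],"twist":[0,0,0]},{"claw":-1,"translation":[0,0,-0.015],"twist":[0,0,0]},{"claw":-1,"translation":[0,0,-0.015],"twist":[0,0,0]}]'
python3 - <<'E'
from h import *
import cv2
a=env.capture("side")[...,::-1]; b=env.capture("top")[...,::-1]
c=cv2.resize(a[40:190,190:340],(400,400)); d=cv2.resize(b[135:285,90:240],(400,400))
cv2.imwrite("pics/near.png",np.hstack([c,d])); print(env.get_obs()["tool_pos"])
E
```

```text
time: 1.35
tool_pos: [0.5125, 0.2697, 0.133]
tool_rot: [[-0.99, -0.144, 0.002], [-0.144, 0.99, 0.001], [-0.002, 0.001, -1.0]]
ft_force: [-0.1, 0.2, -0.4]
gripper_width: 0.0003
time: 1.6
tool_pos: [0.5116, 0.2702, 0.1182]
tool_rot: [[-0.989, -0.145, -0.001], [-0.145, 0.989, -0.001], [0.001, -0.0, -1.0]]
ft_force: [0.4, -0.5, 0.0]
gripper_width: 0.0008
[0.51283716 0.27090552 0.12021489]
```

View pics/near.png

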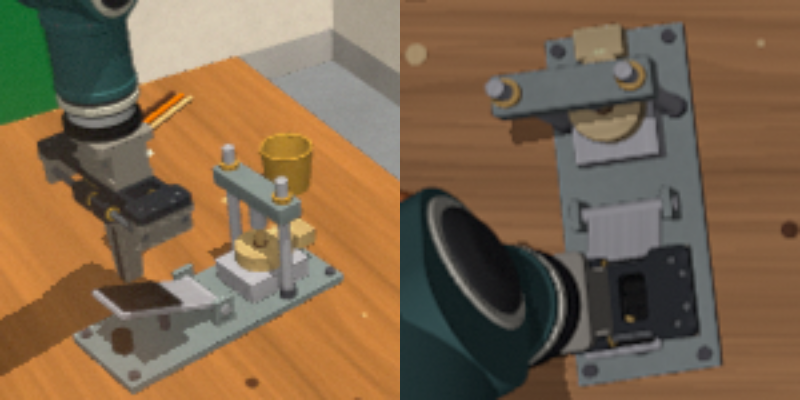

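The closed fingertips hang just above the black pad at about (130,280) in the left crop, clear of the crosshead. Next I press down gradually, following the pad's arc.

```bash
python3 -m creep '[{"claw":-1,"translation":[0,-0.002,-0.010],"twist":[0,0,0]},{"claw":-1,"translation":[0,-0.002,-0.020],"twist":[0,0,0]},{"claw":-1,"translation":[0,-0.002,-0.025],"twist":[0,0,0]},{"claw":-1,"translation":[0,-0.002,-0.030],"twist":[0,0,0]},{"claw":-1,"translation":[-0.001,-0.002,-0.034],"twist":[0,0,0]}]'
```

```text
time: 2.12
tool_pos: [0.5104, 0.268, 0.0844]
tool_rot: [[-0.989, -0.145, -0.001], [-0.145, 0.989, -0.0], [0.001, -0.0, -1.0]]
ft_force: [-3.1, -1.4, 5.4]
gripper_width: 0.0003
```

```bash
python3 -m creep '[{"claw":-1,"translation":[-0.001,0,-0.004],"twist":[0,0,0]},{"claw":-1,"translation":[-0.003,0,-0.008],"twist":[0,0,0]},{"claw":-1,"translation":[-0.004,-0.001,-0.012],"twist":[0,0,0]},{"claw":-1,"translation":[-0.005,-0.001,-0.015],"twist":[0,0,0]},{"claw":-1,"translation":[-0.006,-0.001,-0.018],"twist":[0,0,0]}]'
```

```text
time: 2.53
tool_pos: [0.5061, 0.2673, 0.0677]
tool_rot: [[-0.989, -0.145, 0.002], [-0.145, 0.989, 0.001], [-0.003, 0.0, -1.0]]
ft_force: [-0.0, -2.3, 10.5]
gripper_width: 0.0005
```

```bash
python3 -m creep '[{"claw":-1,"translation":[0,0,-0.001],"twist":[0,0,0]},{"claw":-1,"translation":[0,0,-0.002],"twist":[0,0,0]},{"claw":-1,"translation":[0,0,-0.002],"twist":[0,0,0]}]'; python3 -m creep '[{"claw":-1,"translation":[0,0,-0.001],"twist":[0,0,0]},{"claw":-1,"translation":[0,0,-0.001],"twist":[0,0,0]}]'
```

```text
time: 2.78
tool_pos: [0.5059, 0.2673, 0.0663]
tool_rot: [[-0.989, -0.145, 0.002], [-0.145, 0.989, 0.001], [-0.002, 0.0, -1.0]]
ft_force: [-2.2, -1.6, 13.6]
gripper_width: 0.0007
time: 2.95
tool_pos: [0.5059, 0.2673, 0.066]
tool_rot: [[-0.989, -0.145, 0.002], [-0.145, 0.989, 0.001], [-0.002, 0.0, -1.0]]
ft_force: [-3.8, -3.4, 18.5]
gripper_width: 0.0005
```

```bash
python3 -m creep '[{"claw":-1,"translation":[0,0,-0.001],"twist":[0,0,0]},{"claw":-1,"translation":[0,0,-0.002],"twist":[0,0,0]},{"claw":-1,"translation":[0,0,-0.002],"twist":[0,0,0]},{"claw":-1,"translation":[0,0,-0.002],"twist":[0,0,0]}]'
```

```text
time: 3.28
tool_pos: [0.5059, 0.2673, 0.0657]
tool_rot: [[-0.989, -0.145, 0.002], [-0.145, 0.989, 0.001], [-0.002, 0.001, -1.0]]
ft_force: [-8.0, -4.6, 32.7]
gripper_width: 0.0006
```

Another 2 mm of command gave 0.3 mm of motion and 14 N more force, so the treadle is on its stop. I'll hold for about a second and look.

```bash
for i in 1 2; do :; done; python3 -m creep '[{"claw":-1,"translation":[0,0,0],"twist":[0,0,0]},{"claw":-1,"translation":[0,0,0],"twist":[0,0,0]},{"claw":-1,"translation":[0,0,0],"twist":[0,0,0]},{"claw":-1,"translation":[0,0,0],"twist":[0,0,0]},{"claw":-1,"translation":[0,0,0],"twist":[0,0,0]}]'; python3 -m creep '[{"claw":-1,"translation":[0,0,0],"twist":[0,0,0]},{"claw":-1,"translation":[0,0,0],"twist":[0,0,0]},{"claw":-1,"translation":[0,0,0],"twist":[0,0,0]},{"claw":-1,"translation":[0,0,0],"twist":[0,0,0]}]'
python3 - <<'E'
from h import *
import cv2
a=env.capture("side")[...,::-1]
c=cv2.resize(a[85:190,210:330],None,fx=5,fy=5,interpolation=2)
cv2.imwrite("pics/down.png",c)
E
```

```text
time: 3.7
tool_pos: [0.506, 0.2673, 0.0657]
tool_rot: [[-0.989, -0.145, 0.002], [-0.145, 0.989, 0.001], [-0.002, 0.001, -1.0]]
ft_force: [-8.3, -5.5, 33.1]
gripper_width: 0.0007
time: 4.03
tool_pos: [0.5059, 0.2673, 0.0657]
tool_rot: [[-0.989, -0.145, 0.002], [-0.145, 0.989, 0.001], [-0.002, 0.001, -1.0]]
ft_force: [-8.0, -5.4, 33.1]
gripper_width: 0.0007
```

View pics/down.png

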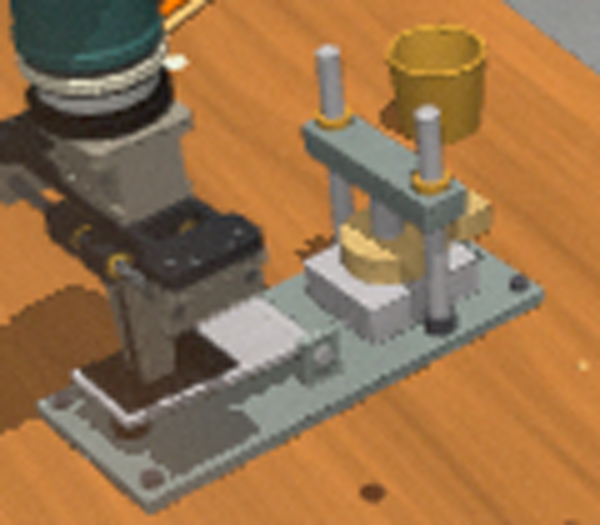

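The treadle is down on its stop (free end around (128,425) in the crop), and the punch at (388,230) is on the fish, so the peg is home. It has been held over a second. Now I release it slowly.

```bash
python3 -m creep '[{"claw":-1,"translation":[0,0,0.005],"twist":[0,0,0]},{"claw":-1,"translation":[0.001,0,0.010],"twist":[0,0,0]},{"claw":-1,"translation":[0.003,0,0.016],"twist":[0,0,0]},{"claw":-1,"translation":[0.005,0,0.023],"twist":[0,0,0]},{"claw":-1,"translation":[0.006,0,0.030],"twist":[0,0,0]}]'; python3 -m creep '[{"claw":-1,"translation":[0,0,0.010],"twist":[0,0,0]},{"claw":-1,"translation":[0,0,0.030],"twist":[0,0,0]},{"claw":-1,"translation":[0,0,0.060],"twist":[0,0,0]},{"claw":-1,"translation":[0,0,0.090],"twist":[0,0,0]},{"claw":-1,"translation":[0,0,0.120],"twist":[0,0,0]}]';python3 -m creep '[{"claw":-1,"translation":[-0.02,0.025,0],"twist":[0,0,0]},{"claw":-1,"translation":[-0.045,0.050,0],"twist":[0,0,0]},{"claw":-1,"translation":[-0.07,0.075,0],"twist":[0,0,0]},{"claw":-1,"translation":[-0.08,0.1,0],"twist":[0,0,0]},{"claw":-1,"translation":[-0.08,0.1,0],"twist":[0,0,0]}]'
python3 - <<'E'
from h import *
import cv2
a=env.capture("side")[...,::-1]
cv2.imwrite("pics/after.png",cv2.resize(a[85:190,210:330],None,fx=5,fy=5,interpolation=2)); cv2.imwrite("pics/afterfull.png",a)
print(env.get_obs()["ft_force"])
E
```

```text
time: 4.5
tool_pos: [0.5125, 0.268, 0.0927]
tool_rot: [[-0.989, -0.145, 0.004], [-0.145, 0.989, 0.002], [-0.004, 0.001, -1.0]]
ft_force: [3.1, 1.0, 1.7]
gripper_width: 0.0002
time: 4.92
tool_pos: [0.5097, 0.2665, 0.2123]
tool_rot: [[-0.989, -0.145, -0.002], [-0.145, 0.989, -0.001], [0.003, -0.001, -1.0]]
ft_force: [0.5, 0.3, -0.3]
gripper_width: 0.0004
time: 5.33
tool_pos: [0.426, 0.3724, 0.2116]
tool_rot: [[-0.988, -0.154, -0.003], [-0.154, 0.988, 0.002], [0.002, 0.002, -1.0]]
ft_force: [0.3, 0.2, 1.1]
gripper_width: 0.0002
[ 0.58225481 -0.27771128  0.62788666]
```

View pics/after.png

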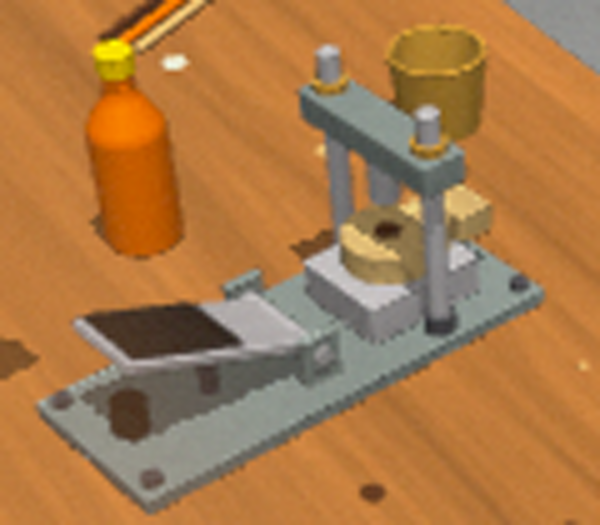

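View pics/afterfull.png

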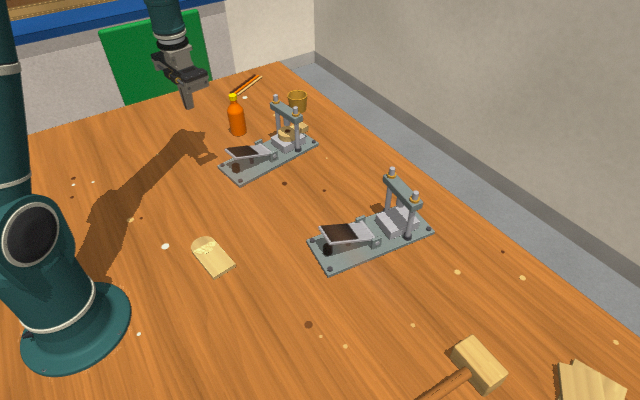

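The treadle has sprung back to its rest picture. The peg now shows as a flat dark disc flush with the fish at (388,230), and the spare press looks unchanged. The arm is clear.

```bash
python3 -c "
from workcell import env
env.hand_in()"
```

```text
the job is handed in; nothing more can be done
```

I pressed the treadle of the fish press down to its stop, held it for about 1.1 s, let it spring back up, and handed the job in at about 5.4 s.

- **At the stop:** the TCP settled at 0.0657 m against an expected 0.0655. The last 2 mm of commanded descent moved it only 0.3 mm, and the vertical force held steady at about 33 N. That is above the 10 N needed to reach the stop and far below the 120 N limit.
- **After release:** the side camera shows the treadle back at its rest position and the peg looking flush with the fish. I judged flush by eye and did not measure it.
- **Surroundings:** the empty press and everything else in view look unchanged. The arm stands clear, with only noise (about 1 N) on the force sensor.

No check failed or disagreed.

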